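Tumble a rinsed heating block onto the drain grate

TASK

The rinsed heating block lies on its side on the raised deck of the drying stand, its wells facing the step. Without picking it up, push it over the step so that it rolls over a quarter turn and stands wells down, flat on the drain grate below. Leave the things around the stand where they are.

Things in the scene. Friction and masses are not known exactly. Their poses are not given: they have to be found in the camera images.
- stand: Fixed sheet-steel drying stand, 150 mm wide. Origin: on the worktop below the middle of the step edge; x points level from deck over the step to the grate, y along the edge, z up. Deck: flat, no rims, top 75 mm above the worktop, from x = -193 mm to the step edge (rounded 3 mm) at x = 0, where an upright riser drops to the grate.
- grate_middle (a point): Middle of the drain grate, at the tops of its bars: 25 mm above the worktop, 50 mm below the deck; axes as the stand. Steel bars along x, 6 mm thick, 14 mm apart, reach from the riser to an end stop 126 mm from it. End stop and side walls (73 mm either side of the middle) rise 12 mm above the bars.
- heating_block: Loose aluminium block, 0.5 to 0.85 kg. Origin: its geometric centre. Own x along its 100 mm length, out of the face with the wells; y its 80 mm width; z its 75 mm thickness, up at the start. Starts flat on the deck, own x within 10 degrees of the stand's, well face 10 to 40 mm short of the edge. Centre of mass 4 mm behind the origin (-x): tips by itself once the origin is 1 to 10 mm past the edge.
- wells_middle (a point): Middle of the block's well face, 50 mm from the block's origin along its x; four wells, 28 mm wide and 80 mm deep, open here; the opposite face is plain. Turned over, this point lies down on the grate bars and the block's origin 50 mm above them.
- lab_timer: Loose white bench timer, 66 x 66 x 18 mm, beside the deck; origin at the centre of its underside. A bystander.
- tape_roll: Loose roll of tape lying flat, 64 mm across, 18 mm high, beside the grate; origin at the centre of its underside. A bystander.
- conical_flask: Loose conical flask, 63 mm across, 109 mm high, on the far side of the grate; origin at the centre of its underside. A bystander.
- wash_bottle: Loose green bottle, 66 mm across, 138 mm high, to the right of the stand; origin at the centre of its underside. A bystander.
Things that resemble listed ones, but are neither listed nor needed, are in the scene too. What is shaped like the heating_block but turquoise or yellow is not meant.

How it is judged (in metres and radians):
At the end, for the whole second after the job is handed in: The heating block stands still on the grate with its wells straight down (within about 6 degrees), its centre 50 mm above the bars within 7 mm and within the tray, not leaning on the step, the sides or the end stop (angle between heating_block's own x axis and vertical above 3.04 rad and z of heating_block in the frame of stand between 0.068 and 0.082 m and x of heating_block in the frame of stand between 0.025 and 0.1 m and y of heating_block in the frame of stand between -0.045 and 0.045 m and linear speed of heating_block below 0.02 m/s); the robot touches nothing.
It fails at once if the heating block is lifted (its centre rises above 150 mm over the worktop; it starts at 112 mm and a tumble does not raise it above 140 mm) (height (world z) of heating_block above 0.15 m).
It fails at once if the lab timer is moved by more than 30 mm (distance of lab_timer from where it was at the start of the episode above 0.03 m).
It fails at once if the tape roll is moved by more than 30 mm (distance of tape_roll from where it was at the start of the episode above 0.03 m).
It fails at once if the conical flask is moved by more than 30 mm (distance of conical_flask from where it was at the start of the episode above 0.03 m).
It fails at once if the wash bottle is moved by more than 30 mm (distance of wash_bottle from where it was at the start of the episode above 0.03 m).
It also fails if it takes over 35 s, if anything falls off the work surface, if the arm or the gripper's body presses on something with over 40 N, if the wrist force passes 120 N, or if a joint passes its speed limit or range.

ROBOT

A 6-joint arm with a two-finger parallel gripper is mounted at the origin on a cart in front of the work surface, level with it; the furniture and walls round the work are solid. World frame = base frame: x ahead of the robot, y to its left, z up, the work surface at z = 0. Lengths are in m, angles in degrees, forces in N, time in s.
With the tool pointing down it reaches from about 0.25 to 0.725 m from the base axis. Payload 9.7 kg.
Tool frame: the origin (TCP) lies on the centre line of the jaws, within the pads' length; the fingertips stand 22 mm ahead of it and the grasp point (between the pads) lies 3 mm ahead of it; z points along the fingers, y is the direction in which the jaws open and shut (so a half turn about z gives the same grasp; the last joint's range is limited). The gripper opens to 85 mm and grips with 20 to 120 N. Pads are 22 mm wide; open, the fingers measure 114 mm over their backs; the gripper's body (76 mm by 85 mm) begins 54 mm behind the grasp point. The pads swing forward as they close: fully open they stand 13 mm farther back than shut.
Start: joints at [-71.333, 4.979, 10.078, 95.1, 0, 90], TCP at [0.176, -0.521, 0.231] pointing down, gripper open.
Joint ranges: [-179.16, 179.16], [-48.56, 103.87], [-65.8, 70.77], [-126.05, 130.52], [-82.76, 87.17], [-180, 180]. Speed limits (degrees/s): [127.2, 127.2, 147.25, 180, 180, 180].

INTERFACE

Orientations are given as [roll, pitch, yaw] about the fixed x, y, z axes, in that order (R = Rz(yaw) Ry(pitch) Rx(roll)).
In Python, from workcell import get_obs, camera, camera_params, job_done gives the robot as it stands.
- The arm moves only by the tool servo_tool, never from a script. Its argument "steps" is a list of rows, each an object of numbers: "x", "y", "z": the shift along the world's x, y, z in mm; "yaw": the turn about the world's z in degrees. A call has 1 to 12 rows; each row is the pose to reach, as a shift and turn from the pose measured when the call began; what a row does not reach only later rows make up. A row lasts 1/8 s, in which the tool goes at most 62.5 mm and 10.7 degrees, less where a joint would pass 70% of its speed; a pose out of reach is approached as far as the arm can. A call with a gripper value outside its range is refused whole. "grip" is the finger opening in mm, from 0 to 85.4, set as the call begins (left out, the last holds). The fingers move at their own pace and stop on an object; "grip_force" is the grip in N (left out, the last holds). Time passes only in rows, so rows that repeat a pose let the fingers close. It gives the time, the measured TCP pose, the force and the opening at its end, in the units of the state.
- get_obs(): the state, without advancing time (a new reading comes with each control period).
- camera(name): name is "side" or "top"; returns (picture, depth): 384x512x3 uint8, red, green, blue; 384x512 float32, m along the optical axis (not along the pixel's ray), 0 where there is no reading.
- camera_params(name): a dict with "intrinsics" (3x3 intrinsics, pixels), "rvec" (rotation vector, rad) and "tvec" (3), from world to camera coordinates, as OpenCV has them. Camera axes: x right, y down, z forward; pixel columns grow to the right and rows downward; lengths in m; the calibration is good to about 2 mm. A picture is of the moment at which its call begins. camera_params takes no time and is no camera call.
- job_done(): hands the job in, once; it reports no verdict.
The state is a dict: "time": time; "q": joint angles; "qd": joint speeds; "joint_efforts": joint torques, N m; "ee_pos": TCP position; "tcp_rot": TCP orientation; "wrist_force": force on the tool from outside, world axes, zero at the start; "torque": the same for the moment, N m; "opening": finger opening in m.
Only numpy, scipy, OpenCV 4.12 (cv2) and the standard library are available. Lean on these libraries where they do the work, as an engineer would, in place of code of your own. Each camera call takes 0.05 s, during which the arm holds its last target.

## Working session

There is one attempt and no reset: what is moved stays moved. The work goes in short steps, Python scripts to look and compute and a tool call to move; the robot and the scene stay as the last step left them, time stands still between calls to the robot, and variables do not carry over. Pictures are saved under pics/ and viewed, and the job is handed in when it is done.

Besides the shell and the picture viewer there is one more tool, called after "Emit:" in YAML: its name, and indented under it one key for each argument. servo_tool: Moves the arm, as the interface text tells. Its arguments: {"type":"object","properties":{"steps":{"type":"array"},"grip":{"type":"number"},"grip_force":{"type":"number"}},"required":["steps"]}

```bash
mkdir -p pics
cat > h.py <<'E'
import numpy as np,cv2
from workcell import *
def snap(n,f):
    im,d=camera(n); cv2.imwrite(f'pics/{f}.png',cv2.cvtColor(im,cv2.COLOR_RGB2BGR)); np.savez(f'pics/{f}.npz',im=im,d=d); return im,d
def pts(n,d):
    p=camera_params(n);K=np.array(p['intrinsics']);R,_=cv2.Rodrigues(np.array(p['rvec'],float));t=np.array(p['tvec']).ravel()
    v,u=np.indices(d.shape); c=np.stack([(u-K[0,2])/K[0,0]*d,(v-K[1,2])/K[1,1]*d,d],-1)
    return (c-t)@R
E
python3 - <<'E'
from h import *
for n in('top','side'):
    im,d=snap(n,n+'0'); p=camera_params(n); R,_=cv2.Rodrigues(np.array(p['rvec'],float)); print(n,-R.T@np.array(p['tvec']).ravel(),R[2])
print(get_obs())
E
```

```text
top [ 0.42269435 -0.25391072  1.05367795] [ 0.12995764  0.00705195 -0.99149447]
side [ 0.34539156 -1.41452812  0.77816386] [ 0.13438625  0.85080093 -0.5080139 ]
{'time': 0.1, 'q': array([-7.13354703e+01,  5.00836134e+00,  1.00387813e+01,  9.50998255e+01,
       -6.66878240e-04,  8.99998460e+01]), 'qd': array([-0.03965192, -0.08633965,  0.04484356,  0.00097654,  0.0726873 ,
       -0.01563466]), 'joint_efforts': array([ 7.45552347e-05, -5.21559584e+01,  4.65652728e+01,  1.59810641e-02,
        5.61921070e-05,  1.14170007e-05]), 'ee_pos': array([ 0.1759448 , -0.52087846,  0.2308481 ]), 'tcp_rot': array([-1.79930594e+02,  6.66691215e-04,  1.86646845e+01]), 'wrist_force': array([-0.25424548,  0.19476219, -0.14086945]), 'torque': array([-0.00164052, -0.00810719,  0.01942669]), 'opening': 0.08581472584492889}
```

View pics/top0.png

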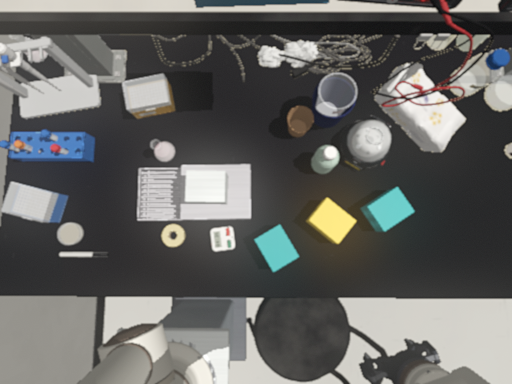

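View pics/side0.png

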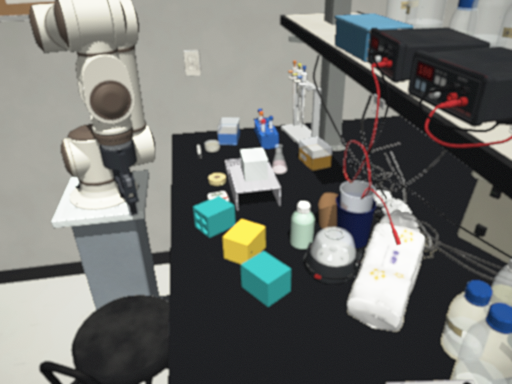

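The top view shows the stand at columns 137–252. The grate is on the left, the deck on the right, and the block is at about (205,186). Next I'll measure them using depth.

Run:
```python
from h import *
z=np.load('pics/top0.npz');im,d=z['im'],z['d'];P=pts('top',d)
big=cv2.resize(im[150:260,125:265],None,fx=5,fy=5,interpolation=cv2.INTER_CUBIC);cv2.imwrite('pics/c0.png',big[:,:,::-1])
def rect(m,name):
    n,l,s,_=cv2.connectedComponentsWithStats(m.astype(np.uint8)); k=1+np.argmax(s[1:,4]); q=P[l==k]
    r=cv2.minAreaRect((q[:,:2]*1000).astype(np.float32)); print(name,s[k],r,cv2.boxPoints(r).round(1).tolist(),'z',np.median(q[:,2]))
roi=np.zeros(d.shape,bool);roi[155:228,130:260]=1
Z=P[...,2]
rect(roi&(Z>.13)&(Z<.17),'blocktop')
rect(roi&(Z>.06)&(Z<.09),'deck')
rect(roi&(Z>.06)&(Z<.17),'deck+block')
rect(roi&(Z>.015)&(Z<.17),'all')
for r in (175,186,200):print([tuple((P[r,c]*1000).round().astype(int)) for c in range(134,258,4)])
for n,(u,v) in dict(timer=(222,239),tape=(165,236),flask=(164,151),bottle=(325,158)).items(): print(n,P[v,u])
```

```text
blocktop [ 186  170   41   33 1251] ((541.0384521484375, -110.233154296875), (100.47276306152344, 80.46224975585938), 89.514892578125) [[500.3999938964844, -160.10000610351562], [580.7999877929688, -160.8000030517578], [581.7000122070312, -60.29999923706055], [501.20001220703125, -59.70000076293945]] z 0.14884344167800695
deck [ 181  164   70   55 2422] ((536.6261596679688, -125.70367431640625), (150.62936401367188, 192.5698699951172), 0.5584061741828918) [[460.3999938964844, -30.200000762939453], [462.29998779296875, -222.6999969482422], [612.9000244140625, -221.3000030517578], [611.0, -28.700000762939453]] z 0.07395927489437125
deck+block [ 181  164   70   55 3780] ((536.6261596679688, -125.70367431640625), (150.62936401367188, 192.5698699951172), 0.5584061741828918) [[460.3999938964844, -30.200000762939453], [462.29998779296875, -222.6999969482422], [612.9000244140625, -221.3000030517578], [611.0, -28.700000762939453]] z 0.07535322227549546
all [ 138  164  113   56 5066] ((535.1934204101562, -60.66886901855469), (152.22695922851562, 322.6612243652344), 0.5584061741828918) [[457.5,
[... 3953 characters left out ...]
64(146)), (np.int64(504), np.int64(-133), np.int64(147)), (np.int64(504), np.int64(-144), np.int64(150)), (np.int64(504), np.int64(-154), np.int64(148)), (np.int64(508), np.int64(-160), np.int64(111)), (np.int64(511), np.int64(-167), np.int64(73)), (np.int64(511), np.int64(-178), np.int64(76)), (np.int64(511), np.int64(-189), np.int64(75)), (np.int64(511), np.int64(-200), np.int64(75)), (np.int64(511), np.int64(-211), np.int64(77)), (np.int64(511), np.int64(-222), np.int64(73)), (np.int64(518), np.int64(-231), np.int64(-3))]
timer [ 0.40396339 -0.14116201  0.01667386]
tape [0.41137039 0.0233357  0.01445929]
flask [0.65084378 0.02398966 0.05917834]
bottle [ 0.61978078 -0.42117306  0.12155306]
```

View pics/c0.png

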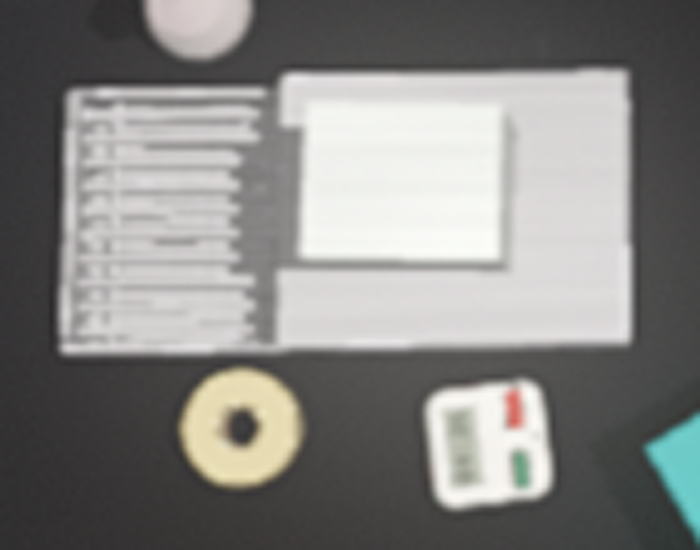

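Emit:
servo_tool:
  steps:
    - {"x": 36, "y": 31, "z": 5, "yaw": 7}
    - {"x": 73, "y": 62, "z": 10, "yaw": 14}
    - {"x": 110, "y": 93, "z": 15, "yaw": 21}
    - {"x": 146, "y": 124, "z": 20, "yaw": 29}
    - {"x": 183, "y": 155, "z": 20, "yaw": 36}
    - {"x": 219, "y": 186, "z": 20, "yaw": 43}
    - {"x": 256, "y": 217, "z": 20, "yaw": 51}
    - {"x": 292, "y": 248, "z": 20, "yaw": 58}
    - {"x": 329, "y": 279, "z": 20, "yaw": 65}
    - {"x": 365, "y": 312, "z": 20, "yaw": 72}
    - {"x": 365, "y": 312, "z": 20, "yaw": 72}
    - {"x": 365, "y": 312, "z": 20, "yaw": 72}
  grip: 45
  grip_force: 40

```text
time: 1.6
ee_pos: [0.5408, -0.2089, 0.2504]
tcp_rot: [-179.9, -0.0, 90.6]
wrist_force: [-0.3, -0.1, -0.2]
opening: 0.0452
```

Emit:
servo_tool:
  steps:
    - {"z": -30}
    - {"z": -60}
    - {"z": -90}
    - {"z": -115}
    - {"z": -128}
    - {"z": -128}
    - {"y": 10, "z": -128}
    - {"y": 20, "z": -128}
    - {"y": 30, "z": -128}
    - {"y": 35, "z": -128}
    - {"y": 40, "z": -128}
    - {"y": 45, "z": -128}

```text
schema error: expected keys x, y, z, yaw
```

Run:
```python
from h import *
o=get_obs();print(o['time'],o['ee_pos'],o['wrist_force'])
im,d=snap('side','s1');P=pts('side',d)
cv2.imwrite('pics/s1c.png',cv2.resize(im[120:220,180:320],None,fx=5,fy=5)[:,:,::-1])
im,d=snap('top','t1');cv2.imwrite('pics/t1c.png',cv2.resize(im[150:260,125:265],None,fx=5,fy=5)[:,:,::-1])
```

```text
1.6 [ 0.54075203 -0.20887524  0.25043637] [-0.30200156 -0.05494554 -0.22276713]
```

View pics/s1c.png

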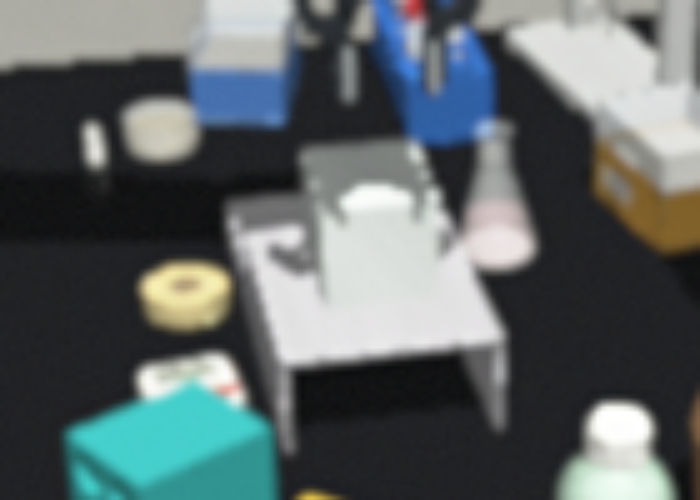

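View pics/t1c.png

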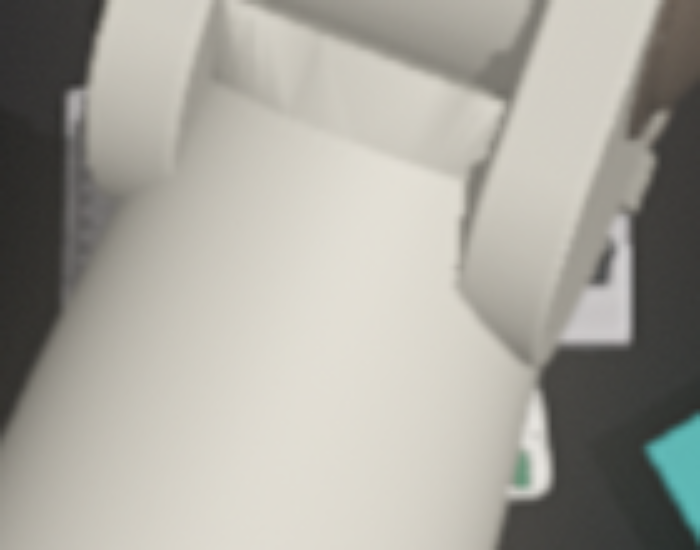

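Every row needs all four keys. The side view shows the block untouched, with the fingers above and behind it.

Emit:
servo_tool:
  steps:
    - {"x": 0, "y": 0, "z": -30, "yaw": 0}
    - {"x": 0, "y": 0, "z": -60, "yaw": 0}
    - {"x": 0, "y": 0, "z": -90, "yaw": 0}
    - {"x": 0, "y": 0, "z": -115, "yaw": 0}
    - {"x": 0, "y": 0, "z": -128, "yaw": 0}
    - {"x": 0, "y": 0, "z": -128, "yaw": 0}
    - {"x": 0, "y": 10, "z": -128, "yaw": 0}
    - {"x": 0, "y": 20, "z": -128, "yaw": 0}
    - {"x": 0, "y": 30, "z": -128, "yaw": 0}
    - {"x": 0, "y": 35, "z": -128, "yaw": 0}
    - {"x": 0, "y": 40, "z": -128, "yaw": 0}
    - {"x": 0, "y": 45, "z": -128, "yaw": 0}

```text
time: 3.2
ee_pos: [0.5406, -0.1647, 0.123]
tcp_rot: [-179.9, 0.1, 90.6]
wrist_force: [0.2, -4.2, 0.7]
opening: 0.0452
```

Run:
```python
from h import *
o=get_obs();print(o['time'],o['ee_pos'],o['wrist_force'])
im,d=snap('side','s2');P=pts('side',d)
cv2.imwrite('pics/s2c.png',cv2.resize(im[100:220,180:320],None,fx=5,fy=5)[:,:,::-1])
```

```text
3.2 [ 0.54056209 -0.16470112  0.12302317] [ 0.17916689 -4.18008706  0.65608095]
```

View pics/s2c.png

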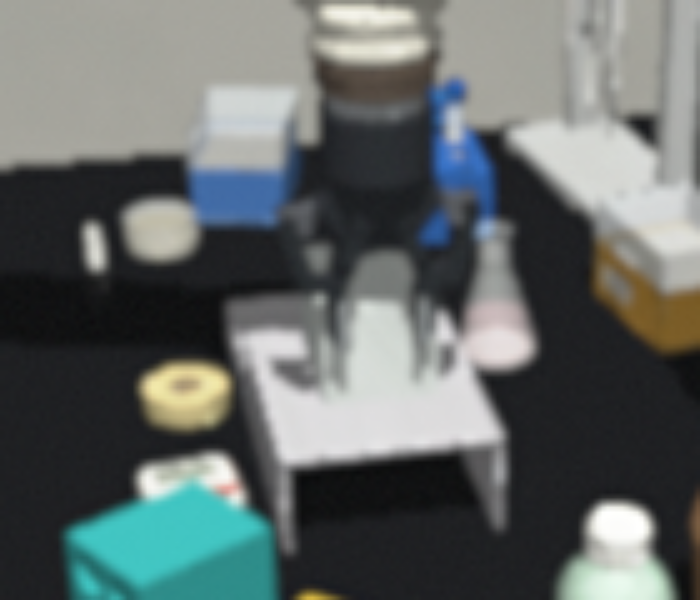

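The fingers are against the rear face with 4 N of friction. I'll push until the origin is just short of the edge.

Emit:
servo_tool:
  steps:
    - {"x": 0, "y": 6, "z": 0, "yaw": 0}
    - {"x": 0, "y": 12, "z": 0, "yaw": 0}
    - {"x": 0, "y": 18, "z": 0, "yaw": 0}
    - {"x": 0, "y": 24, "z": 0, "yaw": 0}
    - {"x": 0, "y": 30, "z": 0, "yaw": 0}
    - {"x": 0, "y": 36, "z": 0, "yaw": 0}
    - {"x": 0, "y": 42, "z": 0, "yaw": 0}
    - {"x": 0, "y": 48, "z": 0, "yaw": 0}
    - {"x": 0, "y": 53, "z": 0, "yaw": 0}
    - {"x": 0, "y": 57, "z": 0, "yaw": 0}
    - {"x": 0, "y": 60, "z": 0, "yaw": 0}
    - {"x": 0, "y": 60, "z": 0, "yaw": 0}

```text
time: 4.75
ee_pos: [0.5407, -0.104, 0.1233]
tcp_rot: [-180.0, 0.0, 90.6]
wrist_force: [1.7, -4.4, 2.5]
opening: 0.0453
```

Run:
```python
from h import *
o=get_obs();print(o['time'],o['ee_pos'],o['wrist_force'])
im,d=snap('side','s3');P=pts('side',d)
cv2.imwrite('pics/s3c.png',cv2.resize(im[100:220,180:320],None,fx=5,fy=5)[:,:,::-1])
im,d=snap('top','t3');cv2.imwrite('pics/t3c.png',cv2.resize(im[150:260,125:265],None,fx=5,fy=5)[:,:,::-1])
```

```text
4.75 [ 0.54067055 -0.10401632  0.12329329] [ 1.65857209 -4.38146797  2.5182161 ]
```

View pics/s3c.png

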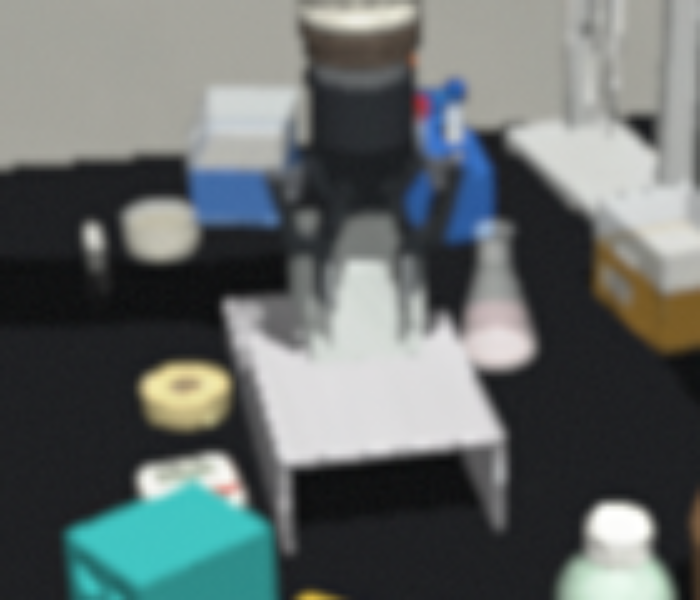

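View pics/t3c.png

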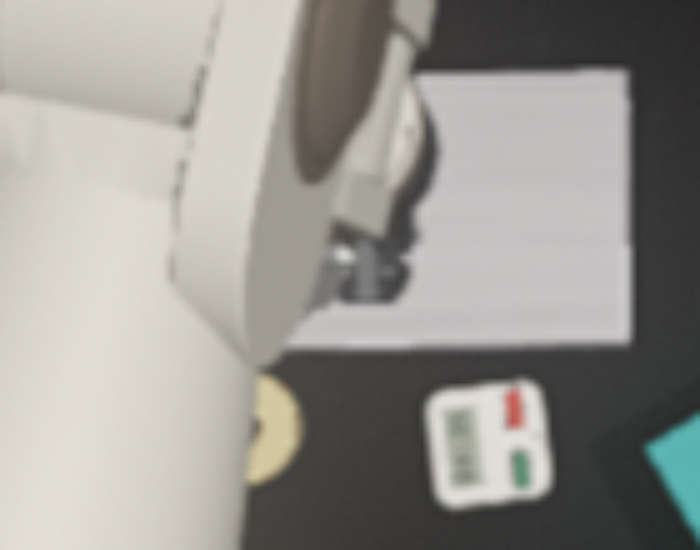

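Emit:
servo_tool:
  steps:
    - {"x": 0, "y": 3, "z": 0, "yaw": 0}
    - {"x": 0, "y": 6, "z": 0, "yaw": 0}
    - {"x": 0, "y": 9, "z": 0, "yaw": 0}
    - {"x": 0, "y": 12, "z": 0, "yaw": 0}
    - {"x": 0, "y": 14, "z": 0, "yaw": 0}

```text
time: 5.48
ee_pos: [0.5409, -0.0905, 0.1237]
tcp_rot: [180.0, 0.1, 90.6]
wrist_force: [-0.7, -6.6, 6.7]
opening: 0.0451
```

Run:
```python
from h import *
o=get_obs();print(o['time'],o['ee_pos'],o['wrist_force'])
im,d=snap('side','s4');P=pts('side',d)
cv2.imwrite('pics/s4c.png',cv2.resize(im[100:220,180:320],None,fx=5,fy=5)[:,:,::-1])
```

```text
5.475 [ 0.54089225 -0.09048467  0.1237247 ] [-0.67722037 -6.61930116  6.66107758]
```

View pics/s4c.png

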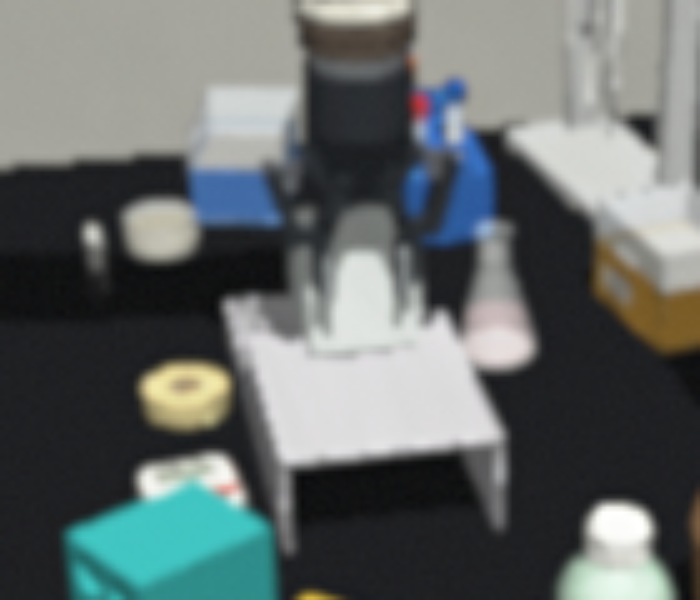

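The upward force is 6.7 N, so the block has started to tip and is rubbing on the fingers. I'll follow it forward and slightly upward.

Emit:
servo_tool:
  steps:
    - {"x": 0, "y": 2, "z": 2, "yaw": 0}
    - {"x": 0, "y": 4, "z": 5, "yaw": 0}
    - {"x": 0, "y": 6, "z": 8, "yaw": 0}
    - {"x": 0, "y": 9, "z": 11, "yaw": 0}
    - {"x": 0, "y": 12, "z": 14, "yaw": 0}

```text
time: 6.15
ee_pos: [0.5408, -0.0777, 0.1377]
tcp_rot: [-180.0, 0.0, 90.6]
wrist_force: [-0.3, 0.3, 0.8]
opening: 0.0449
```

Run:
```python
from h import *
o=get_obs();print(o['time'],o['ee_pos'],o['wrist_force'])
im,d=snap('side','s5');P=pts('side',d)
cv2.imwrite('pics/s5c.png',cv2.resize(im[100:220,180:320],None,fx=5,fy=5)[:,:,::-1])
```

```text
6.15 [ 0.540797   -0.07771605  0.13772473] [-0.26157574  0.31459875  0.7594515 ]
```

View pics/s5c.png

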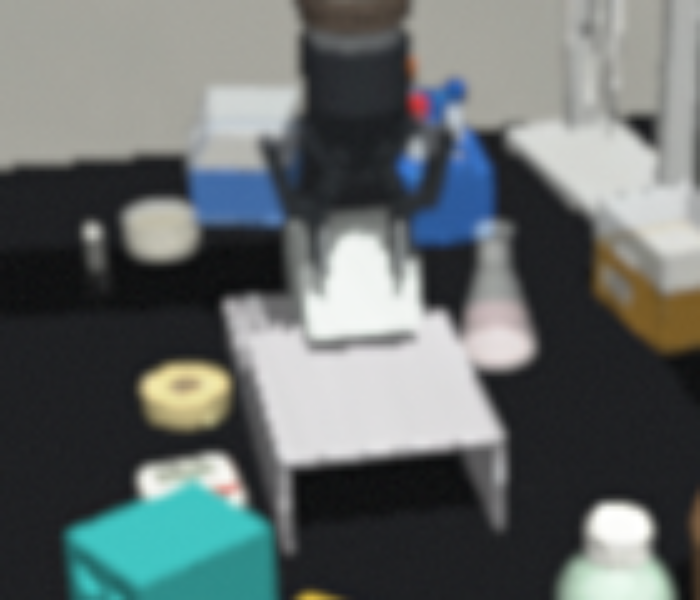

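The contact force has dropped to zero, so the block is leaving the fingers. I'll hold still and look.

Emit:
servo_tool:
  steps:
    - {"x": 0, "y": 0, "z": 0, "yaw": 0}
    - {"x": 0, "y": 0, "z": 0, "yaw": 0}
    - {"x": 0, "y": 0, "z": 0, "yaw": 0}

```text
time: 6.58
ee_pos: [0.5409, -0.0776, 0.1381]
tcp_rot: [180.0, 0.0, 90.6]
wrist_force: [-0.6, -0.0, 0.1]
opening: 0.045
```

Run:
```python
from h import *
o=get_obs();print(o['time'],o['ee_pos'],o['wrist_force'])
im,d=snap('side','s6');P=pts('side',d)
cv2.imwrite('pics/s6c.png',cv2.resize(im[100:220,180:320],None,fx=5,fy=5)[:,:,::-1])
for c in (246,252):
  for r in range(140,172,2): print(c,r,(P[r,c]*1000).round())
```

```text
6.575 [ 0.54091339 -0.07756056  0.13808981] [-0.5546843  -0.02262779  0.05631608]
246 140 [520. -94. 200.]
246 142 [536.  28. 138.]
246 144 [534.  18. 134.]
246 146 [534.  19. 126.]
246 148 [533.  14. 120.]
246 150 [533.  14. 112.]
246 152 [533.  14. 104.]
246 154 [532.  13.  96.]
246 156 [531.   7.  91.]
246 158 [531.   3.  84.]
246 160 [530.   3.  76.]
246 162 [530.   5.  67.]
246 164 [529.  -4.  62.]
246 166 [524. -37.  71.]
246 168 [522. -56.  73.]
246 170 [519. -74.  74.]
252 140 [564.  62. 129.]
252 142 [558.  26. 137.]
252 144 [557.  19. 132.]
252 146 [557.  22. 122.]
252 148 [556.  13. 118.]
252 150 [556.  14. 110.]
252 152 [555.  12. 103.]
252 154 [555.   9.  96.]
252 156 [554.   6.  89.]
252 158 [553.  -1.  84.]
252 160 [553.   3.  74.]
252 162 [553.   5.  64.]
252 164 [552.  -3.  60.]
252 166 [546. -43.  72.]
252 168 [543. -60.  73.]
252 170 [541. -76.  73.]
```

View pics/s6c.png

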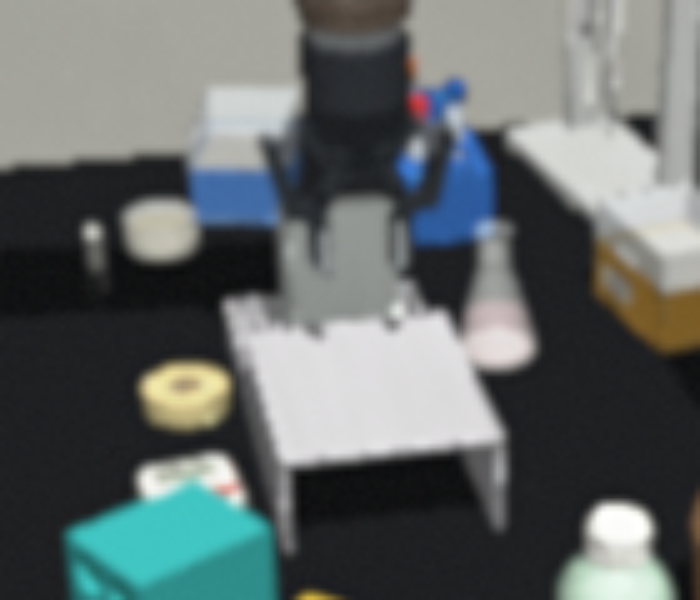

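The block's former underside now leans about 14° from vertical, and it may still be settling. I'll back off and look again.

Emit:
servo_tool:
  steps:
    - {"x": 0, "y": -15, "z": 10, "yaw": 0}
    - {"x": 0, "y": -40, "z": 25, "yaw": 0}
    - {"x": 0, "y": -80, "z": 45, "yaw": 0}
    - {"x": 0, "y": -130, "z": 65, "yaw": 0}
    - {"x": 0, "y": -180, "z": 85, "yaw": 0}
    - {"x": 0, "y": -220, "z": 100, "yaw": 0}
    - {"x": 0, "y": -220, "z": 100, "yaw": 0}

```text
time: 7.5
ee_pos: [0.5404, -0.3013, 0.2393]
tcp_rot: [179.9, 0.1, 90.4]
wrist_force: [0.4, 0.3, 0.4]
opening: 0.045
```

Run:
```python
from h import *
o=get_obs();print(o['time'],o['ee_pos'],o['wrist_force'])
im,d=snap('side','s7');P=pts('side',d)
a=cv2.resize(im[100:220,180:320],(400,343))
im,d=snap('top','t7');b=cv2.resize(im[150:260,125:265],(400,314))
b=cv2.copyMakeBorder(b,0,29,0,0,0)
cv2.imwrite('pics/c7.png',np.hstack([a,b])[:,:,::-1])
for c in (240,246,252):
  q=P[140:165,c]; print([tuple((x*1000).round().astype(int).tolist()) for x in q[::2]])
```

```text
7.5 [ 0.54043637 -0.30125818  0.23929478] [0.41444731 0.30828724 0.36795988]
[(554, 371, -1), (551, 349, -2), (515, 47, 124), (513, 27, 124), (511, 12, 123), (508, -5, 123), (507, -11, 118), (507, -13, 111), (507, -7, 100), (506, -10, 93), (506, -10, 85), (506, -9, 76), (506, -8, 67)]
[(491, -314, 296), (490, -316, 291), (538, 46, 122), (535, 25, 123), (532, 7, 123), (530, -10, 123), (529, -11, 116), (529, -14, 109), (529, -11, 99), (529, -12, 92), (528, -13, 84), (528, -13, 75), (527, -15, 69)]
[(509, -310, 293), (508, -313, 288), (508, -315, 282), (508, -312, 275), (508, -309, 267), (508, -311, 262), (508, -307, 253), (508, -310, 248), (552, -7, 95), (551, -13, 90), (551, -14, 82), (551, -12, 73), (551, -10, 63)]
```

View pics/c7.png

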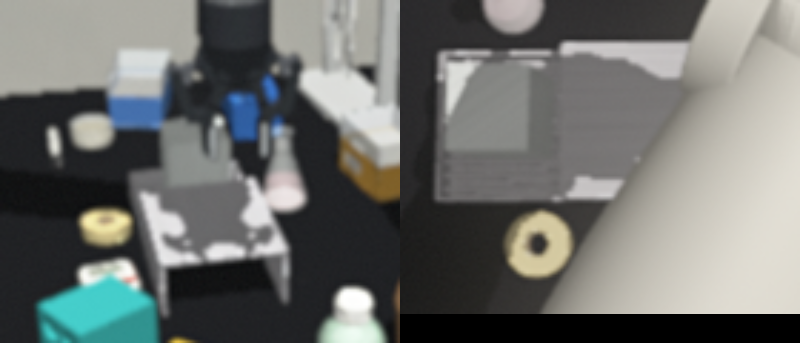

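The block is upright. I'll measure it precisely from the top depth image.

Run:
```python
from h import *
def meas(d):
    P=pts('top',d);Z=P[...,2]
    m=(Z>.11)&(Z<.135)&(P[...,0]>.45)&(P[...,0]<.62)&(P[...,1]>-.03)&(P[...,1]<.13)
    q=P[m]; r=cv2.minAreaRect((q[:,:2]*1000).astype(np.float32)); c=np.linalg.lstsq(np.c_[q[:,:2],np.ones(len(q))],q[:,2],rcond=None)[0]
    print(len(q),r,'z',np.median(q[:,2]),'tilt deg',np.degrees(np.hypot(c[0],c[1])))
    # bystanders
    print(P[236,165],P[151,164])
meas(np.load('pics/t7.npz')['d'])
_,d=snap('top','t8');meas(d);o=get_obs();print(o['time'],o['wrist_force'])
```

```text
925 ((539.8482666015625, 23.913368225097656), (79.97190856933594, 77.2066421508789), 0.21654710173606873) z 0.12372477970508984 tilt deg 1.0081459816820635
[0.41139792 0.02266149 0.01698646] [0.65026177 0.02328073 0.0617153 ]
922 ((539.9573364257812, 23.648164749145508), (80.00452423095703, 76.50240325927734), 0.616911768913269) z 0.1237077686253866 tilt deg 1.1075644417023751
[0.41140769 0.02242238 0.01788273] [0.65105775 0.02425028 0.05824566]
7.65 [0.29769265 0.55756331 0.64047891]
```

```bash
python3 -c "
from workcell import *
print(job_done())"
```

```text
the job is handed in; nothing more can be done
None
```

The heating block now stands wells down on the drain grate, and I handed the job in at about 7.7 s. I pushed it from behind with the part-open fingers, followed it through the tip, and backed the arm well clear.

**Last checks, from the top camera:**

| Check | Measured | Required |
|---|---|---|
| Top face height | about 124 mm above the worktop (125 mm expected when flat) | implies the centre is at about 74 mm, within 68–82 mm |
| Fitted tilt of the top face | about 1° | within about 6° |
| Position along the stand (x) | about 53 mm | 25–100 mm |
| Position across the stand (y) | about −5 mm | −45 to 45 mm |
| Gap to the riser | about 15 mm | not leaning on it |

- **Standing still:** two pictures about 0.15 s apart agreed within 0.3 mm.
- **Bystanders:** the tape roll and flask read the same positions as at the start. I did not re-measure the timer or wash bottle at the end. The arm did not go near them, and both were in place in the last side picture.
- **Robot contact:** the wrist force was near zero once the arm was clear.
- **Problems:** one move call was refused because its rows were missing keys. Nothing moved, and I repeated it correctly.

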